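# Rewind the box feeder and reload it

## Robot

A 6-joint arm with a two-finger parallel gripper is mounted at the origin on the work surface. World frame = base frame: x ahead of the robot, y to its left, z up, the work surface at z = 0. Lengths are in m, angles in rad, forces in N, time in s.
With the tool pointing down it reaches from about 0.425 to 0.95 m from the base axis. Payload 3.5 kg.
Tool frame: the origin (TCP) lies between the finger pads; the fingertips stand 22 mm ahead of it and the grasp point (between the pads) lies 3 mm ahead of it (ctrl.nose_length is the z of the fingertips in the tool frame, in m); z points along the fingers, y is the line along which they close (so a half turn about z gives the same grasp; the last joint's range is limited). The gripper opens to 85 mm and grips with 20 to 120 N. Pads are 22 mm wide; open, the fingers measure 114 mm over their backs; the gripper's body (76 mm by 85 mm) begins 54 mm behind the grasp point. The pads swing forward as they close: fully open they stand 13 mm farther back than shut.
Start: joints at [-1.468, 0.286, 1.577, -0, 1.279, -0.15], TCP at [0.169, -0.654, 0.253] pointing down, gripper open.
Joint ranges: [-2.77, 2.77], [-0.9, 2.22], [0.21, 2.48], [-1.53, 4.67], [0.24, 2.81], [-2.84, 2.84]. Speed limits (rad/s): [2.79, 2.79, 3.14, 3.14, 3.14, 3.14].

## Interface

Orientations are given as a unit quaternion [x, y, z, w].
In Python, from plant import ctrl gives the robot as it stands. The module is installed in compiled form; this text tells all that it offers.
- The arm moves only by the tool send_rows, never from a script. Its argument "rows" is text: rows parted by semicolons, each of 7 numbers parted by spaces: the turn, a rotation vector about the tool's x, y, z in degrees, then the shift along the tool's x, y, z in mm, then the opening, from -1 (shut) to 1 (fully open). A call has 1 to 8 rows; each row is the pose to reach, as a shift and turn from the pose commanded when the call began, along the tool's axes at that moment; what a row does not reach only later rows make up. A row lasts 1/8 s, in which the tool goes at most 62.5 mm and 10.7 degrees, less where a joint would pass 70% of its speed; a pose out of reach is approached as far as the arm can. A call with a gripper value outside its range is refused whole. The fingers move at their own pace and stop on an object; "grip_force" is the grip in N (left out, the last holds). Time passes only in rows, so rows that repeat a pose let the fingers close. It gives the time, the measured TCP pose, the force, the opening and the grip force at its end, in the units of the state.
- ctrl.get_state(): the state, without advancing time (a new reading comes with each control period).
- ctrl.read_camera(name): name is "side" or "top"; returns a dict with "color" (384x512x3 uint8, red, green, blue), "fx", "fy", "cx", "cy" (pixels), "extrinsics" (4x4, takes a point from world to camera coordinates). Camera axes: x right, y down, z forward; pixel columns grow to the right and rows downward; lengths in m; the calibration is good to about 2 mm. A picture is of the moment at which its call begins. There is no depth.
- ctrl.sign_off(): hands the job in; it is judged then, once.
Trained networks look in a picture, given as the dict that the camera call returned (one of the last four; its "shot" number tells which), for a name from the list of things; names that differ only in an ending like _2 or _b are one class to them, and where a whole thing is asked for, a point or a joint stands for the part that bears it (a point fixed in the world has none). Each returns a list of dicts, best first, with "p" (0 to 1); they miss things now and then, are a little off and sometimes report something else, mostly with a low value. They report only what shows in the picture. A call takes as long as a camera call. They do not tell look-alikes from the thing itself.
- ctrl.look_for(picture, target): "position" ([x, y, z] in m, in the coordinates of the camera as it stood for that picture, good to about 4 mm: the middle of the surface that is visible of it).
The state is a dict: "time": time; "qpos": joint angles; "dq": joint speeds; "joint_efforts": joint torques, N m; "eef_pos": TCP position; "tcp_rot": TCP orientation; "contact_force": force on the tool from outside, world axes, zero at the start; "wrist_torque": the same for the moment, N m; "opening": opening from 0.0 (shut) to 1.0 (fully open); "finger_force": force on a finger pad.
Only numpy, scipy, OpenCV 4.12 (cv2) and the standard library are available. Lean on these libraries where they do the work, as an engineer would, in place of code of your own. Each camera call takes 0.05 s, during which the arm holds its last target. There are 200 camera calls.

## Task

Reload the small-box feeder on the packing bench: turn its crank clockwise (seen from above) to wind the spring-loaded orange pusher back until the resistance suddenly drops away, stop there without forcing it so the red overload pin stays down, and let go. The pusher then stays back by itself; set the small dark-blue gift box with the brown lid upright and flat in the cleared channel in front of the pusher and let go of it, leaving the jar and the bowl where they stand.

Things in the scene. Friction and masses are not known exactly. Their poses are not given: they have to be found in the camera images.
- feeder: Feeder fixed to the bench; origin on the bench under the channel, z up, sizes in mm. Grey base x -70..70, y -160..260, 20 thick. Channel along y: floor z 20, side walls with inner faces at x -32 and 32 (6 thick, tops z 30), front lip with inner face at y -126 (8 thick, top z 44). Blue cover 120 by 170, top z 75, over y 85..255, with the crank on it at x 0, y 160.
- bay (a point): Point on the channel floor (z 20 mm in the feeder's frame), midway between the side walls, 40 mm behind the lip's inner face: a good spot for the centre of the gift box's underside. Axes as the feeder's: y runs along the channel towards pusher and crank.
- pusher (a joint): Travel (m) of the orange pusher plate (54 wide, 10 thick, top z 68 mm) along the feeder's +y. At 0 its face is 30 mm behind the lip: no room for the box. A spring pulls it to 0; the crank, geared to it, winds it back 0.010 m per rad clockwise. A hidden catch takes it at a travel between 0.045 and 0.12, different each time; let go sooner and pusher and crank spin back to 0.
- crank_axis (a point): On the crank's upright axis of rotation, at the top of the hub (28 mm diameter), 99 mm above the bench. The crank arm (16 mm wide, 6 thick, top 92 mm above the bench) turns in a level plane. Clockwise seen from above winds the pusher back.
- knob_top (a point): Top centre of the black knob: upright, 22 mm diameter, 93 to 135 mm above the bench, spins freely, 50 mm from the crank axis, at any start angle. Winding takes a steady 9 to 10 N at the knob; when the catch takes over it suddenly drops to about zero for about 1 rad of crank: let go anywhere there. Then comes a hard stop; 20 N or so against it starts to lift the red pin.
- telltale (a joint): Red overload pin, 10 mm diameter, standing 4 mm proud on the blue cover. Value: how far it has risen, in m. 0 unless the crank is forced against the stop beyond the catch; more than 0.006 counts as forced.
- giftbox: Closed small gift box to be loaded: dark blue base 54 by 54 by 34 mm (height), light brown lid 57 by 57 mm from 32 to 50 mm height with a brass-coloured band; 50 mm high, about 0.16 kg. Origin at the centre of its underside, z up. Lies on the bench, turned up to 0.7 rad.
- jar: Jar with a wooden cap, 54 mm diameter, 65 mm high, standing on the bench; origin at the centre of its underside. Leave alone.
- bowl: Small white ceramic bowl, 68 mm rim diameter, 45 mm high, standing on the bench; origin at the centre of its underside. Leave alone.
- turret: The crank's round steel foot on the blue cover (44 mm diameter, 6 mm high), carrying crank and knob; origin on the crank axis, 75 mm above the bench. It does not turn itself.
Mind the look-alikes: they are no part of the job. Leave any green look-alike of the giftbox alone.

How it is judged:
On the way:
1. the pusher is wound back and stays there by itself, with the crank let go (value of joint pusher between 0.042 and 0.125 m and velocity of joint pusher between -0.005 and 0.005 m/s and contact force between each of the arm, the fingers and turret below 0.1 N), for 0.4 s.
At the end, for the whole second after the job is handed in: The pusher is held back by its catch (travel between 0.042 and 0.125 m) and the gift box stands upright (within 0.06 rad) and flat on the channel floor (underside within 4 mm), between the side walls (within 8 mm of the middle), between lip and pusher, at rest (value of joint pusher between 0.042 and 0.125 m and z of giftbox in the frame of feeder between 0.016 and 0.023 m and angle between giftbox's own z axis and vertical below 0.06 rad and x of giftbox in the frame of feeder between -0.008 and 0.008 m and y of giftbox in the frame of feeder between -0.101 and 0.01 m and linear speed of giftbox below 0.02 m/s); the robot touches nothing.
It fails at once if the crank is forced past the slack: the red pin rises more than 6 mm (value of joint telltale above 0.006 m).
It fails at once if the jar is moved more than 25 mm or tipped (distance of jar from where it was at the start of the episode above 0.025 m or angle between jar's own z axis and vertical above 0.3 rad).
It fails at once if the bowl is moved more than 25 mm or tipped (distance of bowl from where it was at the start of the episode above 0.025 m or angle between bowl's own z axis and vertical above 0.3 rad).
It also fails if it takes over 72 s, if anything falls off the work surface, if the arm or the gripper's body presses on something with over 40 N, if the wrist force passes 120 N, or if a joint passes its speed limit or range.

## Working session

There is one attempt and no reset: what is moved stays moved. The work goes in short steps, Python scripts to look and compute and a tool call to move; the robot and the scene stay as the last step left them, time stands still between calls to the robot, and variables do not carry over. Pictures are saved under pics/ and viewed, at most 10 in all, crops included, and the job is handed in when it is done.

Besides the shell and the picture viewer there is one more tool, called as name(argument=value, ...) on one line, values as JSON. send_rows: Moves the arm, as the interface text tells. Its arguments: {"type":"object","properties":{"rows":{"type":"string"},"grip_force":{"type":"number"}},"required":["rows"]}

```bash
mkdir -p pics; cat > h.py <<'E'
import numpy as np, cv2
from scipy.spatial.transform import Rotation as R
from plant import ctrl
def cam2w(pic,p):
    T=np.linalg.inv(np.array(pic["extrinsics"])); return T[:3,:3]@np.array(p)+T[:3,3]
def ray(pic,u,v):
    T=np.linalg.inv(np.array(pic["extrinsics"])); d=T[:3,:3]@np.array([(u-pic["cx"])/pic["fx"],(v-pic["cy"])/pic["fy"],1]); return T[:3,3],d
def atz(pic,u,v,z):
    o,d=ray(pic,u,v); return o+d*(z-o[2])/d[2]
def proj(pic,p):
    E=np.array(pic["extrinsics"]); c=E[:3,:3]@np.array(p)+E[:3,3]
    return np.array([pic["fx"]*c[0]/c[2]+pic["cx"],pic["fy"]*c[1]/c[2]+pic["cy"]])
def tri(a,ua,b,ub):
    o1,d1=ray(a,*ua);o2,d2=ray(b,*ub)
    s=np.linalg.lstsq(np.c_[d1,-d2],o2-o1,rcond=None)[0]
    p,q=o1+d1*s[0],o2+d2*s[1]; return (p+q)/2,np.linalg.norm(p-q)
E
python3 - <<'E'
from h import *
np.set_printoptions(precision=4,suppress=True)
P={n:ctrl.read_camera(n) for n in("top","side")}
for n,p in P.items():
    cv2.imwrite(f"pics/{n}0.png",p["color"][:,:,::-1])
    print(n,p["shot"],p["fx"],cam2w(p,[0,0,0]))
    for t in["giftbox","jar","bowl","knob_top","crank_axis","turret","pusher","telltale","feeder"]:
        print(t,[(round(r["p"],2),cam2w(p,r["position"]).round(4),proj(p,cam2w(p,r["position"])).round(0)) for r in ctrl.look_for(p,t)[:3]])
s=ctrl.get_state();print(s)
E
```

```text
top 1 419.24657095170113 [ 0.4127 -0.004   1.1124]
giftbox [(0.64, array([0.4571, 0.3564, 0.0533]), array([110., 215.])), (0.62, array([0.3464, 0.3418, 0.0497]), array([116., 259.]))]
jar [(0.74, array([ 0.6047, -0.3241,  0.0702]), array([380., 154.])), (0.61, array([ 0.4438, -0.3495,  0.0332]), array([387., 219.]))]
bowl [(0.69, array([ 0.4431, -0.3526,  0.0304]), array([388., 219.]))]
knob_top [(0.45, array([0.5088, 0.0417, 0.1339]), array([233., 190.]))]
crank_axis [(0.93, array([0.5111, 0.0823, 0.0913]), array([217., 191.]))]
turret [(0.76, array([0.5092, 0.0797, 0.093 ]), array([218., 192.])), (0.25, array([ 0.519 , -0.0233,  0.0199]), array([260., 191.]))]
pusher [(0.64, array([ 0.526 , -0.0984,  0.0423]), array([289., 187.]))]
telltale [(0.26, array([0.4581, 0.3564, 0.0554]), array([110., 214.]))]
feeder [(0.93, array([ 0.5184, -0.0292,  0.0177]), array([262., 191.]))]
side 2 424.03910685923756 [0.1655 0.8827 0.8775]
giftbox [(0.96, array([0.3377, 0.3555, 0.057 ]), array([253., 318.])), (0.73, array([0.4487, 0.3769, 0.0536]), array([204., 312.]))]
jar [(0.74, array([ 0.6045, -
[... 339 characters left out ...]
y([0.5085, 0.0768, 0.0944]), array([229., 210.]))]
pusher [(0.7, array([ 0.524 , -0.1536,  0.0472]), array([252., 175.]))]
telltale []
feeder [(0.63, array([0.501 , 0.0818, 0.046 ]), array([231., 224.]))]
{'time': 1.0, 'qpos': array([-1.468 ,  0.2863,  1.5767,  0.    ,  1.2786, -0.15  ]), 'dq': array([ 0.0017,  0.0006,  0.0016, -0.0013, -0.0015,  0.0015]), 'joint_efforts': array([  0.0005, -40.5975, -29.2947,  -0.0002,   0.0005,   0.    ]), 'eef_pos': array([ 0.1689, -0.6535,  0.2533]), 'tcp_rot': array([0.992 , 0.1261, 0.    , 0.    ]), 'contact_force': array([-0.0996, -0.446 , -0.6025]), 'wrist_torque': array([ 0.0012, -0.024 , -0.0317]), 'finger_force': 0.0, 'opening': 0.9977196386383111}
```

View pics/top0.png

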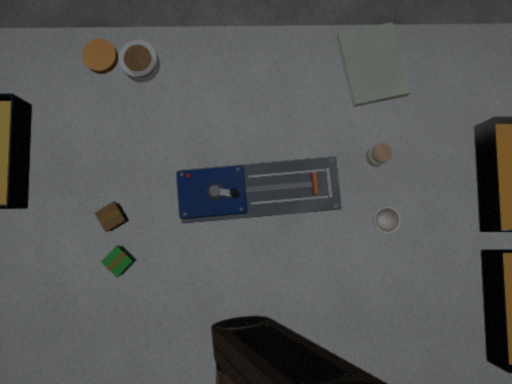

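View pics/side0.png

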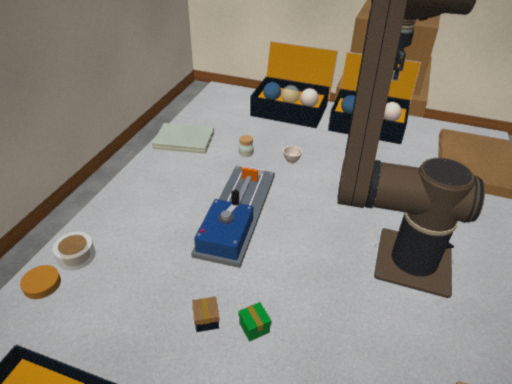

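The top view shows the hub at (214,191), knob at (234,193), pusher at (315,182), lip at about (330,183), brown-lid box at (110,216) and green look-alike at (118,261). In the side view the brown box is at (205,313) and the green one at (254,320). Next I enlarge these areas to measure them.

```bash
python3 - <<'E'
import cv2,numpy as np
t=cv2.imread("pics/top0.png");s=cv2.imread("pics/side0.png")
def c(i,x,y,w,h,k): 
    return np.clip(cv2.resize(i[y:y+h,x:x+w],None,fx=k,fy=k,interpolation=cv2.INTER_CUBIC).astype(float)*1.6,0,255).astype(np.uint8)
o=np.zeros((600,800,3),np.uint8)
a=c(t,170,150,178,75,4.4943820);o[:a.shape[0],:a.shape[1]][:, :800]=a[:,:800]
a=c(t,90,195,50,43,6);o[340:340+258,:300]=a
a=c(s,185,160,100,105,2.4);o[340:340+252,300:540]=a
a=c(s,185,290,43,43,6);o[340:598,540:798]=a
cv2.imwrite("pics/z.png",o)
E
```

```text
(no output)
```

View pics/z.png

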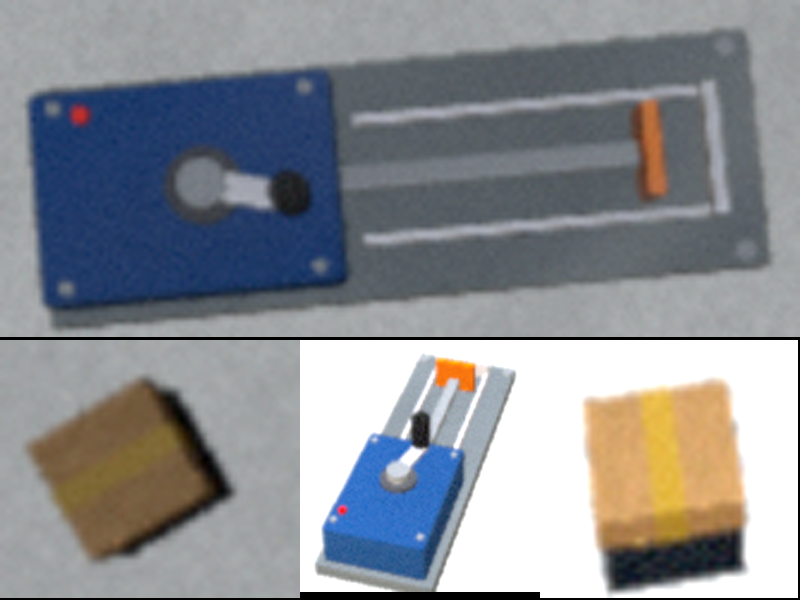

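The crop shows cover corners, lip, hub (203,182), knob top (290,189), pusher, and the box lid's corners in both views; I'll fit poses by least squares with z free.

```bash
python3 - <<'E'
from h import *
from scipy.optimize import least_squares
np.set_printoptions(precision=4,suppress=True)
t=ctrl.read_camera("top");s=ctrl.read_camera("side")
f=lambda L,x0,y0,k,X0,Y0:[((X-X0+.5)/k-.5+x0,(Y-Y0+.5)/k-.5+y0) for X,Y in L]
ft=f([(747,31),(769,263),(30,97),(330,70),(345,280),(47,306),(203,182)],170,150,4.494,0,0)
fs=f([(370,435),(463,447),(428,548),(325,528),(399,473)],185,160,2.4,300,340)
mt=[(.07,-.16,.02),(-.07,-.16,.02),(.06,.255,.075),(.06,.085,.075),(-.06,.085,.075),(-.06,.255,.075),(0,.16,.099)]
ms=[(.06,.085,.075),(-.06,.085,.075),(-.06,.255,.075),(.06,.255,.075),(0,.16,.099)]
bt=f([(27,443),(147,377),(215,490),(97,560)],90,195,6,0,340)
bs=f([(585,400),(725,382),(745,528),(598,548)],185,290,6,540,340)
def fit(p0,A,a,B,b):
    def pos(p,m): return R.from_euler("z",p[3]).apply(m)+p[:3]
    def res(p): return np.concatenate([(proj(c,q)-u) for c,M,U in((t,A,a),(s,B,b)) for q,u in zip(pos(p,np.array(M)),U)])
    r=least_squares(res,p0); print(r.x,"\n",r.fun.reshape(-1,2).round(1).tolist()); return r.x
F=fit([.52,-.07,0,0],mt,ft,ms,fs)
h=.0285
# box corners at lid top
order=lambda U,c:sorted(U,key=lambda u:np.arctan2(*(atz(c,*u,.05)-np.mean([atz(c,*w,.05) for w in U],0))[[1,0]]))
M=[(h,h,.05),(-h,h,.05),(-h,-h,.05),(h,-h,.05)]
M=[(-h,-h,.05),(h,-h,.05),(h,h,.05),(-h,h,.05)]
for c,U in((t,bt),(s,bs)):
    for u in U: print(atz(c,*u,.05))
for B in [fit([.45,.36,0,y],M,order(bt,t),M,order(bs,s)) for y in(.5,)]: pass
k,=f([(290,189)],170,150,4.494,0,0);k2,=f([(420,415)],185,160,2.4,300,340)
K,e=tri(t,k,s,k2);print("knob",K,e)
Rz=R.from_euler("z",F[3])
print("axis",Rz.apply([0,.16,.099])+F[:3],"bay",Rz.apply([0,-.086,.02])+F[:3])
g=atz(t,*k,.135); print(g,np.linalg.norm((g-Rz.apply([0,.16,0])-F[:3])[:2]))
st=ctrl.get_state();print(st["eef_pos"],R.from_quat(st["tcp_rot"]).as_matrix(),st["time"])
E
```

```text
[ 0.5275 -0.0708 -0.0068  0.0883] 
 [[-0.4, -0.7], [0.6, 0.2], [-0.3, -0.0], [0.2, -0.3], [1.3, 0.4], [-0.3, 1.0], [-0.0, 0.3], [0.2, -0.6], [1.0, 1.6], [-0.8, 1.2], [-1.6, 0.7], [-0.1, -2.3]]
[0.4648 0.399  0.05  ]
[0.4925 0.3487 0.05  ]
[0.4445 0.3189 0.05  ]
[0.4153 0.368  0.05  ]
[0.4909 0.3529 0.05  ]
[0.4431 0.3262 0.05  ]
[0.4098 0.3842 0.05  ]
[0.4575 0.4107 0.05  ]
[ 0.4542  0.3622 -0.0106  0.5259] 
 [[-0.5, 0.4], [0.1, 0.1], [0.7, 0.3], [-0.3, 0.0], [0.4, 1.7], [-0.4, 2.2], [-0.7, -1.7], [-0.0, -2.2]]
knob [0.506  0.0394 0.1342] 6.263855940273517e-05
axis [0.5134 0.0886 0.0922] bay [ 0.5351 -0.1564  0.0132]
[0.5059 0.0393 0.135 ] 0.049857697765294376
[ 0.1689 -0.6535  0.2533] [[ 0.9682  0.2501  0.    ]
 [ 0.2501 -0.9682 -0.    ]
 [ 0.      0.     -1.    ]] 1.1
```

send_rows(rows="0 0 -75.5 499 -587 0 1;0 0 -75.5 499 -587 0 1;0 0 -75.5 499 -587 0 1;0 0 -75.5 499 -587 0 1;0 0 -75.5 499 -587 0 1;0 0 -75.5 499 -587 0 1;0 0 -75.5 499 -587 0 1;0 0 -75.5 499 -587 0 1", grip_force=60)

```text
time: 2.1
eef_pos: [0.3876, -0.2019, 0.2538]
tcp_rot: [0.707, 0.707, 0.0, 0.001]
contact_force: [1.2, -0.3, 0.2]
opening: 0.998
finger_force: 0.0
```

```bash
cat >> h.py <<'E'
def rel(target,yaw=None):
    "shift in tool mm from current pose, yaw = closing-axis angle deg"
    s=ctrl.get_state();M=R.from_quat(s["tcp_rot"]).as_matrix()
    a=np.degrees(np.arctan2(M[1,1],M[0,1]));d=0 if yaw is None else -((yaw-a+90)%180-90)
    print("t",round(s["time"],2),"pos",s["eef_pos"].round(4),"yaw",a.round(2),"zaxis",M[:,2].round(3),"op",round(s["opening"],3),"F",s["contact_force"].round(2))
    print("turn",round(d,2),"shift",(M.T@(np.array(target)-s["eef_pos"])*1000).round(1))
E
python3 - <<'E'
from h import *
from scipy.optimize import least_squares
rel([.506,.0393,.2],0)
t=ctrl.read_camera("top");s=ctrl.read_camera("side")
f=lambda L,x0,y0,k,X0,Y0:[((X-X0+.5)/k-.5+x0,(Y-Y0+.5)/k-.5+y0) for X,Y in L]
ft=f([(747,31),(769,263),(30,97),(330,70),(345,280),(47,306),(203,182)],170,150,4.494,0,0)
mt=[(.07,-.16,.02),(-.07,-.16,.02),(.06,.255,.075),(.06,.085,.075),(-.06,.085,.075),(-.06,.255,.075),(0,.16,.099)]
h=.0285
bt=f([(27,443),(147,377),(215,490),(97,560)],90,195,6,0,340)
bs=f([(585,400),(725,382),(742,505),(595,522)],185,290,6,540,340)
M=[(h,-h,.05),(h,h,.05),(-h,h,.05),(-h,-h,.05)]
def fit(name,p0,A):
    def res(p):return np.concatenate([proj(c,R.from_euler("z",p[2]).apply(m)+[p[0],p[1],0])-u for c,m,u in A])
    r=least_squares(res,p0);print(name,r.x.round(4),abs(r.fun).max().round(2));return r.x
F=fit("feeder",[.52,-.07,0],[(t,m,u) for m,u in zip(mt,ft)])
# top order: far-left(+y), +x, -y, -x ; box axes at ~30deg
Mt=[(h,h,.05),(h,-h,.05),(-h,-h,.05),(-h,h,.05)]
fit("box",[.45,.36,.5],[(t,m,u) for m,u in zip(Mt,bt)])
for a,b in zip(bt,[bs[3],bs[0],bs[1],bs[2]]): print(*[x.round(4) for x in tri(t,a,s,b)])
Rz=R.from_euler("z",F[2])
for q in((0,.16,.099),(0,-.086,.02)):print(Rz.apply(q)+[F[0],F[1],0])
E
```

```text
t 2.1 pos [ 0.3876 -0.2019  0.2538] yaw 0.02 zaxis [ 0.001 -0.001 -1.   ] op 0.998 F [ 1.16 -0.27  0.15]
turn 0.02 shift [241.2 118.4  53.7]
feeder [ 0.5268 -0.0705  0.0831] 1.1
box [0.4543 0.3586 0.5392] 0.47
[0.4646 0.3997 0.0476] 0.0007
[0.4927 0.3501 0.0457] 0.0002
[0.4451 0.3212 0.0427] 0.0009
[0.4161 0.3709 0.0428] 0.0017
[0.51353104 0.08894125 0.099     ]
[ 0.53395347 -0.15620957  0.02      ]
```

send_rows(rows="0 0 0 241 118 0 1;0 0 0 241 118 0 1;0 0 0 241 118 20 1;0 0 0 241 118 53 1;0 0 0 241 118 53 1;0 0 0 241 118 53 1")

```text
time: 2.95
eef_pos: [0.5047, 0.0382, 0.1988]
tcp_rot: [0.706, 0.708, -0.001, -0.001]
contact_force: [0.2, 0.8, -0.6]
opening: 1.006
finger_force: 0.0
```

```bash
python3 - <<'E'
from h import *
rel([.506,.0393,.125],0)
E
```

```text
t 2.95 pos [0.5047 0.0382 0.1988] yaw 0.13 zaxis [-0.003  0.    -1.   ] op 1.006 F [ 0.16  0.85 -0.64]
turn 0.13 shift [ 1.1  1.5 73.8]
```

send_rows(rows="0 0 0 1 1 30 1;0 0 0 1 1 74 1;0 0 0 1 1 74 1;0 0 0 1 1 74 -1;0 0 0 1 1 74 -1;0 0 0 1 1 74 -1;0 0 0 1 1 74 -1;0 0 0 1 1 74 -1", grip_force=60)

```text
time: 3.95
eef_pos: [0.5052, 0.0382, 0.1278]
tcp_rot: [0.707, 0.707, -0.002, -0.001]
contact_force: [-6.8, -0.3, 8.7]
opening: 0.237
finger_force: 58.4
```

```bash
python3 - <<'E'
from h import *
rel([.506,.0393,.125],0);s=ctrl.get_state();print(s["finger_force"],s["dq"].round(3))
E
```

```text
t 3.95 pos [0.5052 0.0382 0.1278] yaw 0.04 zaxis [-0.004 -0.001 -1.   ] op 0.237 F [-6.85 -0.32  8.75]
turn 0.04 shift [1.1 0.8 2.8]
58.38236331939697 [ 0.001  0.     0.002 -0.002  0.001  0.001]
```

```bash
cat >> h.py <<'E'
def arc(phi0,phis,c=(.5135,.089),r=.05,th0=np.radians(-99),start=None):
    "tool-frame shifts (tool x=world y, tool y=world x)"
    P=lambda f:np.array([c[0]+r*np.cos(th0-f),c[1]+r*np.sin(th0-f)])
    s=P(phi0) if start is None else np.array(start)
    for f in phis: d=(P(f)-s)*1000; print(round(f,2),f"0 0 0 {d[1]:.0f} {d[0]:.0f} 0 -1")
E
python3 -c "
from h import *
import numpy as np
arc(0,[.2,.4,.6,.8,1,1.2])
arc(1.2,1.2+.25*np.arange(1,9));arc(3.2,[3.4,3.6,3.8,4,4.2])"
```

```text
0.2 0 0 0 3 -10 0 -1
0.4 0 0 0 7 -19 0 -1
0.6 0 0 0 13 -27 0 -1
0.8 0 0 0 21 -33 0 -1
1 0 0 0 29 -38 0 -1
1.2 0 0 0 39 -41 0 -1
1.45 0 0 0 12 -1 0 -1
1.7 0 0 0 25 1 0 -1
1.95 0 0 0 36 6 0 -1
2.2 0 0 0 46 14 0 -1
2.45 0 0 0 54 23 0 -1
2.7 0 0 0 59 35 0 -1
2.95 0 0 0 61 47 0 -1
3.2 0 0 0 59 60 0 -1
3.4 0 0 0 -3 9 0 -1
3.6 0 0 0 -8 18 0 -1
3.8 0 0 0 -15 26 0 -1
4 0 0 0 -22 32 0 -1
4.2 0 0 0 -31 36 0 -1
```

send_rows(rows="0 0 0 3 -10 -2 -1;0 0 0 7 -19 -2 -1;0 0 0 13 -27 -2 -1;0 0 0 21 -33 -2 -1;0 0 0 29 -38 -2 -1;0 0 0 39 -41 -2 -1;0 0 0 39 -41 -2 -1")

```text
time: 4.82
eef_pos: [0.4652, 0.0751, 0.1281]
tcp_rot: [0.706, 0.708, -0.002, 0.003]
contact_force: [0.5, -9.1, -2.7]
opening: 0.238
finger_force: 60.7
```

```bash
python3 - <<'E'
from h import *
rel([.5,.05,.125],0);s=ctrl.get_state();p=s["eef_pos"][:2]-[.5135,.089];print(np.hypot(*p),-99-np.degrees(np.arctan2(p[1],p[0])))
E
```

```text
t 4.83 pos [0.4652 0.0751 0.1281] yaw 0.14 zaxis [ 0.001 -0.007 -1.   ] op 0.238 F [ 0.48 -9.13 -2.73]
turn 0.14 shift [-25.1  34.8   3.3]
0.050301912892016534 64.94052751756735
```

send_rows(rows="0 0 0 12 -1 0 -1;0 0 0 25 1 0 -1;0 0 0 36 6 0 -1;0 0 0 46 14 0 -1;0 0 0 54 23 0 -1;0 0 0 59 35 0 -1;0 0 0 61 47 0 -1;0 0 0 59 60 0 -1")

```text
time: 5.82
eef_pos: [0.5209, 0.1371, 0.1278]
tcp_rot: [0.707, 0.707, -0.005, -0.005]
contact_force: [-14.4, 2.2, 8.3]
opening: 0.241
finger_force: 62.1
```

send_rows(rows="0 0 0 -3 9 0 -1;0 0 0 -8 18 0 -1;0 0 0 -15 26 0 -1;0 0 0 -22 32 0 -1;0 0 0 -31 36 0 -1;0 0 0 -31 36 0 -1;0 0 0 -31 36 0 -1")

```text
time: 6.7
eef_pos: [0.5591, 0.1081, 0.128]
tcp_rot: [0.707, 0.707, 0.0, -0.004]
contact_force: [-5.3, 8.3, 1.2]
opening: 0.239
finger_force: 61.2
```

```bash
cat >> h.py <<'E'
def stat(phi):
    s=ctrl.get_state();p=s["eef_pos"][:2]-[.5135,.089];a=-99-np.degrees(np.arctan2(p[1],p[0]));u=p/np.hypot(*p)
    F=s["contact_force"];print("r",np.hypot(*p).round(4),"phi",np.radians(a%360).round(3),"cmd",phi,"tang",(-(F[0]*u[1]-F[1]*u[0])).round(2),"rad",(F[:2]@u).round(2),"z",F[2].round(2),"op",s["opening"])
    rel([.5,.05,.125],0)
E
python3 - <<'E'
from h import *
stat(4.2)
for a in np.arange(4.2,13,.5): arc(a,[a+.17,a+.34,a+.5])
E
```

```text
r 0.0495 phi 4.159 cmd 4.2 tang 9.72 rad -1.73 z 1.23 op 0.23898248878040948
t 6.7 pos [0.5591 0.1081 0.128 ] yaw -0.05 zaxis [-0.005  0.006 -1.   ] op 0.239 F [-5.34  8.3   1.23]
turn -0.05 shift [-58.1 -59.1   2.9]
4.37 0 0 0 -8 2 0 -1
4.54 0 0 0 -17 3 0 -1
4.7 0 0 0 -25 3 0 -1
4.87 0 0 0 -8 -2 0 -1
5.04 0 0 0 -16 -5 0 -1
5.2 0 0 0 -23 -10 0 -1
5.37 0 0 0 -6 -6 0 -1
5.54 0 0 0 -12 -12 0 -1
5.7 0 0 0 -15 -19 0 -1
5.87 0 0 0 -3 -8 0 -1
6.04 0 0 0 -4 -16 0 -1
6.2 0 0 0 -4 -24 0 -1
6.37 0 0 0 1 -8 0 -1
6.54 0 0 0 4 -16 0 -1
6.7 0 0 0 8 -23 0 -1
6.87 0 0 0 5 -7 0 -1
7.04 0 0 0 11 -12 0 -1
7.2 0 0 0 18 -17 0 -1
7.37 0 0 0 8 -3 0 -1
7.54 0 0 0 16 -5 0 -1
7.7 0 0 0 24 -6 0 -1
7.87 0 0 0 8 1 0 -1
8.04 0 0 0 17 3 0 -1
8.2 0 0 0 24 6 0 -1
8.37 0 0 0 7 5 0 -1
8.54 0 0 0 13 11 0 -1
8.7 0 0 0 18 17 0 -1
8.87 0 0 0 4 8 0 -1
9.04 0 0 0 7 16 0 -1
9.2 0 0 0 8 24 0 -1
9.37 0 0 0 -0 8 0 -1
9.54 0 0 0 -2 17 0 -1
9.7 0 0 0 -4 24 0 -1
9.87 0 0 0 -4 7 0 -1
10.04 0 0 0 -10 14 0 -1
10.2 0 0 0 -16 19 0 -1
10.37 0 0 0 -7 4 0 -1
10.54 0 0 0 -15 8 0 -1
10.7 0 0 0 -23 9 0 -1
10.87 0 0 0 -8 0 0 -1
11.04 0 0 0 -17 -1 0 -1
11.2 0 0 0 -25 -3 0 -1
11.37 0 0 0 -8 -4 0 -1
11.54 0 0 0 -15 -9 0 -1
11.7 0 0 0 -20 -14 0 -1
11.87 0 0 0 -5 -7 0 -1
12.04 0 0 0 -9 -15 0 -1
12.2 0 0 0 -11 -22 0 -1
12.37 0 0 0 -1 -8 0 -1
12.54 0 0 0 -1 -17 0 -1
12.7 0 0 0 1 -25 0 -1
12.87 0 0 0 3 -8 0 -1
13.04 0 0 0 8 -15 0 -1
13.2 0 0 0 13 -21 0 -1
```

send_rows(rows="0 0 0 -8 2 0 -1;0 0 0 -17 3 0 -1;0 0 0 -25 3 0 -1;0 0 0 -25 3 0 -1;0 0 0 -25 3 0 -1")

```text
time: 7.32
eef_pos: [0.5634, 0.0835, 0.128]
tcp_rot: [0.708, 0.707, 0.002, -0.003]
contact_force: [-1.0, 10.0, -0.5]
opening: 0.233
finger_force: 60.9
```

Still 10 N; continuing.

send_rows(rows="0 0 0 -8 -2 0 -1;0 0 0 -16 -5 0 -1;0 0 0 -23 -10 0 -1;0 0 0 -23 -10 0 -1;0 0 0 -23 -10 0 -1")

```text
time: 7.95
eef_pos: [0.5551, 0.0599, 0.1281]
tcp_rot: [0.708, 0.707, 0.004, -0.0]
contact_force: [4.9, 7.1, -5.5]
opening: 0.238
finger_force: 60.6
```

send_rows(rows="0 0 0 -6 -6 0 -1;0 0 0 -12 -12 0 -1;0 0 0 -15 -19 0 -1;0 0 0 -15 -19 0 -1;0 0 0 -15 -19 0 -1")

```text
time: 8.57
eef_pos: [0.5372, 0.0436, 0.1282]
tcp_rot: [0.708, 0.707, 0.004, 0.002]
contact_force: [8.7, 5.1, -8.6]
opening: 0.238
finger_force: 60.3
```

send_rows(rows="0 0 0 -3 -8 0 -1;0 0 0 -4 -16 0 -1;0 0 0 -4 -24 0 -1;0 0 0 -4 -24 0 -1;0 0 0 -4 -24 0 -1")

```text
time: 9.2
eef_pos: [0.5137, 0.0377, 0.1282]
tcp_rot: [0.707, 0.707, 0.003, 0.004]
contact_force: [9.9, -1.1, -9.6]
opening: 0.235
finger_force: 60.3
```

```bash
python3 -c "
from h import *
stat(6.2)"
```

```text
r 0.0513 phi 6.123 cmd 6.2 tang 9.92 rad 1.15 z -9.59 op 0.23477129915259923
t 9.2 pos [0.5137 0.0377 0.1282] yaw -0.03 zaxis [ 0.009 -0.002 -1.   ] op 0.235 F [ 9.92 -1.12 -9.59]
turn -0.03 shift [ 12.3 -13.7   3.1]
```

send_rows(rows="0 0 0 1 -8 1 -1;0 0 0 4 -16 1 -1;0 0 0 8 -23 1 -1;0 0 0 8 -23 1 -1;0 0 0 8 -23 1 -1")

```text
time: 9.82
eef_pos: [0.4905, 0.0434, 0.1282]
tcp_rot: [0.707, 0.708, 0.0, 0.005]
contact_force: [6.1, -10.8, -4.2]
opening: 0.234
finger_force: 60.6
```

send_rows(rows="0 0 0 5 -7 0 -1;0 0 0 11 -12 0 -1;0 0 0 18 -17 0 -1;0 0 0 18 -17 0 -1;0 0 0 18 -17 0 -1")

```text
time: 10.45
eef_pos: [0.4715, 0.061, 0.128]
tcp_rot: [0.706, 0.708, -0.003, 0.003]
contact_force: [-1.5, -12.6, 0.7]
opening: 0.239
finger_force: 61.3
```

send_rows(rows="0 0 0 8 -3 0 -1;0 0 0 16 -5 0 -1;0 0 0 24 -6 0 -1;0 0 0 24 -6 0 -1;0 0 0 24 -6 0 -1")

```text
time: 11.08
eef_pos: [0.4638, 0.0859, 0.128]
tcp_rot: [0.706, 0.708, -0.004, 0.001]
contact_force: [-7.6, -10.5, 6.7]
opening: 0.235
finger_force: 61.8
```

```bash
python3 -c "
from h import *
stat(7.7)"
```

```text
r 0.0498 phi 1.352 cmd 7.7 tang 9.97 rad 8.27 z 6.69 op 0.23496901685096408
t 11.07 pos [0.4638 0.0859 0.128 ] yaw 0.16 zaxis [-0.005 -0.007 -1.   ] op 0.235 F [ -7.64 -10.46   6.69]
turn 0.16 shift [-36.   36.1   3. ]
```

send_rows(rows="0 0 0 8 0 0 -1;0 0 0 17 2 0 -1;0 0 0 24 5 0 -1;0 0 0 24 5 0 -1;0 0 0 24 5 0 -1")

```text
time: 11.7
eef_pos: [0.4693, 0.1108, 0.1279]
tcp_rot: [0.706, 0.708, -0.003, 0.0]
contact_force: [-5.9, -6.7, 5.1]
opening: 0.235
finger_force: 61.7
```

send_rows(rows="0 0 0 7 5 0 -1;0 0 0 13 11 0 -1;0 0 0 18 17 0 -1;0 0 0 18 17 0 -1;0 0 0 18 17 0 -1")

```text
time: 12.32
eef_pos: [0.4876, 0.1303, 0.1279]
tcp_rot: [0.707, 0.707, 0.001, 0.0]
contact_force: [-0.1, -0.5, 1.9]
opening: 0.239
finger_force: 61.3
```

The resistance has vanished, so this is the slack. Letting go and lifting.

send_rows(rows="0 0 0 0 0 0 1;0 0 0 0 0 0 1;0 0 0 0 0 0 1;0 0 0 0 0 0 1;0 0 0 0 0 -50 1;0 0 0 0 0 -100 1;0 0 0 0 0 -110 1;0 0 0 0 0 -110 1")

```text
time: 13.32
eef_pos: [0.4874, 0.1303, 0.2377]
tcp_rot: [0.707, 0.707, 0.0, 0.0]
contact_force: [0.2, 0.1, -1.2]
opening: 1.001
finger_force: 0.0
```

```bash
python3 - <<'E'
from h import *
rel([.4543,.3590,.2],30.7)
t=ctrl.read_camera("top");s=ctrl.read_camera("side")
for p in(t,s): print([(r["p"],cam2w(p,r["position"]).round(4)) for r in ctrl.look_for(p,"pusher")+ctrl.look_for(p,"giftbox")])
a=cv2.resize(t["color"][150:225,170:348],None,fx=4.49,fy=4.49,interpolation=2)[:,:,::-1]
b=cv2.resize(s["color"][160:265,145:285],None,fx=2.4,fy=2.4,interpolation=2)[:,:,::-1]
o=np.zeros((600,800,3),np.uint8);o[:a.shape[0],:a.shape[1]]=a;o[340:340+b.shape[0],:b.shape[1]]=b
cv2.imwrite("pics/w.png",np.clip(o*1.5,0,255).astype(np.uint8))
E
```

```text
t 13.32 pos [0.4874 0.1303 0.2377] yaw -0.02 zaxis [ 0.001  0.    -1.   ] op 1.001 F [ 0.24  0.07 -1.15]
turn -30.72 shift [228.7 -33.2  37.6]
[(0.57, array([ 0.5215, -0.0526,  0.0456])), (0.77, array([0.4558, 0.3588, 0.0536])), (0.72, array([0.3417, 0.3505, 0.0503]))]
[(0.63, array([ 0.5265, -0.0652,  0.0464])), (0.84, array([0.3367, 0.351 , 0.0554])), (0.73, array([0.4517, 0.3774, 0.0509]))]
```

View pics/w.png

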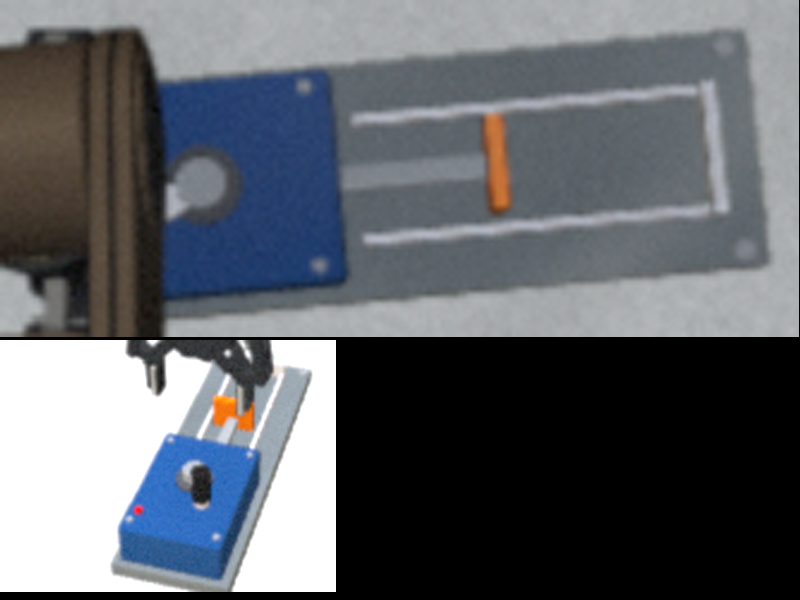

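The pusher stays back at the catch, about 85 mm of travel; the red pin is down at (138,510). Next I go over the box.

send_rows(rows="0 0 -30.9 229 -33 0 1;0 0 -30.9 229 -33 0 1;0 0 -30.9 229 -33 0 1;0 0 -30.9 229 -33 38 1;0 0 -30.9 229 -33 100 1;0 0 -30.9 229 -33 100 1;0 0 -30.9 229 -33 100 1")

```text
time: 14.5
eef_pos: [0.4552, 0.3593, 0.1387]
tcp_rot: [0.494, 0.87, 0.001, 0.0]
contact_force: [-0.6, 1.2, 1.4]
opening: 0.999
finger_force: 0.0
```

```bash
python3 - <<'E'
from h import *
rel([.4543,.3590,.043],30.9)
t=ctrl.read_camera("top");s=ctrl.read_camera("side")
a=cv2.resize(t["color"][185:275,80:160],None,fx=5,fy=5,interpolation=2)[:,:,::-1]
b=cv2.resize(s["color"][270:350,170:250],None,fx=5,fy=5,interpolation=2)[:,:,::-1]
o=np.zeros((450,800,3),np.uint8);o[:450,:400]=a;o[:400,400:]=b
cv2.imwrite("pics/g.png",np.clip(o*1.5,0,255).astype(np.uint8))
E
```

```text
t 14.5 pos [0.4552 0.3593 0.1387] yaw 30.85 zaxis [ 0.001  0.001 -1.   ] op 0.999 F [-0.63  1.17  1.37]
turn -0.05 shift [ 0.2 -1.  95.7]
```

View pics/g.png

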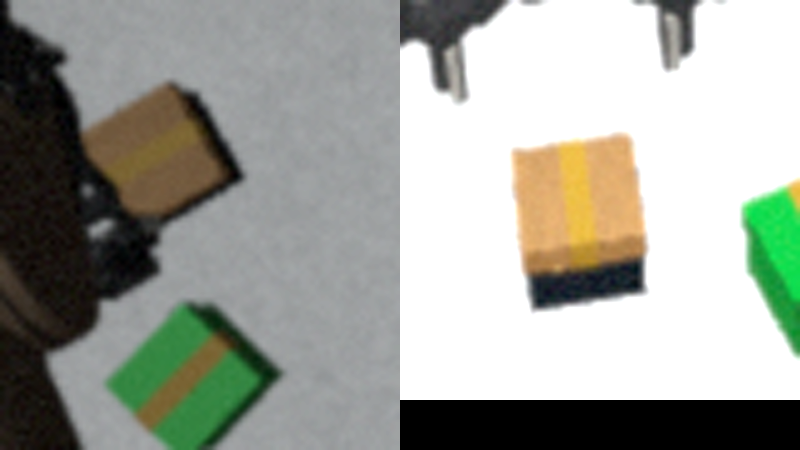

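The fingers straddle the brown-lid box symmetrically (side-view crop, 455 and 675 about the lid at 578), and the green box is clear. Descending and gripping.

send_rows(rows="0 0 0 0 -1 50 1;0 0 0 0 -1 96 1;0 0 0 0 -1 96 1;0 0 0 0 -1 96 -1;0 0 0 0 -1 96 -1;0 0 0 0 -1 96 -1;0 0 0 0 -1 96 -1;0 0 0 0 -1 96 -1", grip_force=40)

```text
time: 15.6
eef_pos: [0.4559, 0.36, 0.0451]
tcp_rot: [0.493, 0.87, 0.003, 0.002]
contact_force: [-0.0, -1.6, 7.0]
opening: 0.66
finger_force: 44.7
```

send_rows(rows="0 0 0 0 0 -40 -1;0 0 0 0 0 -90 -1;0 0 0 0 0 -130 -1;0 0 0 0 0 -130 -1")

```text
time: 16.1
eef_pos: [0.4558, 0.3602, 0.1768]
tcp_rot: [0.493, 0.87, 0.005, 0.003]
contact_force: [0.0, 0.2, -1.5]
opening: 0.662
finger_force: 44.0
```

```bash
python3 - <<'E'
from h import *
rel([.5340,-.1562,.170],4.8)
E
```

```text
t 16.1 pos [0.4558 0.3602 0.1768] yaw 30.89 zaxis [ 0.009  0.005 -1.   ] op 0.662 F [ 0.02  0.19 -1.53]
turn 26.09 shift [-483.3 -198.1    5. ]
```

send_rows(rows="0 0 0 0 0 -60 -1;0 0 0 -30 -10 -80 -1;0 0 26 -480 -200 -80 -1;0 0 26 -480 -200 -80 -1;0 0 26 -480 -200 -80 -1;0 0 26 -480 -200 -80 -1;0 0 26 -480 -200 -80 -1;0 0 26 -480 -200 -80 -1")

```text
time: 17.1
eef_pos: [0.5114, -0.0452, 0.2495]
tcp_rot: [0.676, 0.737, -0.0, -0.001]
contact_force: [0.6, -0.0, -1.9]
opening: 0.657
finger_force: 44.3
```

```bash
python3 - <<'E'
from h import *
rel([.5335,-.150,.120],4.8)
E
```

```text
t 17.1 pos [ 0.5114 -0.0452  0.2495] yaw 4.88 zaxis [-0.002  0.001 -1.   ] op 0.657 F [ 0.65 -0.05 -1.86]
turn 0.08 shift [-106.4   13.4  129.4]
```

send_rows(rows="0 0 0 -60 8 0 -1;0 0 0 -106 13 0 -1;0 0 0 -106 13 50 -1;0 0 0 -106 13 100 -1;0 0 0 -106 13 129 -1;0 0 0 -106 13 129 -1;0 0 0 -106 13 129 -1")

```text
time: 17.98
eef_pos: [0.5348, -0.1481, 0.123]
tcp_rot: [0.676, 0.737, 0.0, 0.001]
contact_force: [0.3, -0.7, -1.2]
opening: 0.659
finger_force: 44.2
```

```bash
python3 - <<'E'
from h import *
rel([.5335,-.150,.066],4.8)
t=ctrl.read_camera("top");s=ctrl.read_camera("side")
for n,p in(("t",t),("s",s)):print(n,[(r["p"],cam2w(p,r["position"]).round(4)) for r in ctrl.look_for(p,"giftbox")])
a=cv2.resize(t["color"][145:225,250:350],None,fx=4,fy=4,interpolation=2)[:,:,::-1]
b=cv2.resize(s["color"][140:220,210:310],None,fx=4,fy=4,interpolation=2)[:,:,::-1]
cv2.imwrite("pics/p.png",np.clip(np.hstack([a,b])*1.5,0,255).astype(np.uint8))
E
```

```text
t 17.98 pos [ 0.5348 -0.1481  0.123 ] yaw 4.89 zaxis [ 0.001 -0.    -1.   ] op 0.659 F [ 0.29 -0.67 -1.16]
turn 0.09 shift [-1.7 -1.5 57. ]
t [(0.86, array([0.3451, 0.343 , 0.0508]))]
s [(0.96, array([0.3362, 0.351 , 0.053 ])), (0.72, array([ 0.5335, -0.1153,  0.1275]))]
```

View pics/p.png

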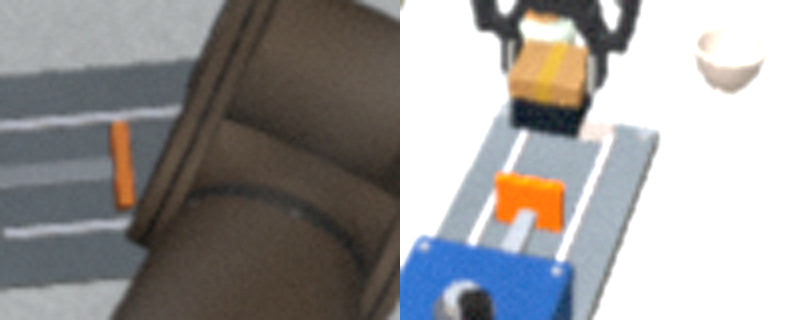

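The box hangs level over the channel. In the side view it is at (550,85), in front of the pusher at (530,203); the jar and bowl are clear. Lowering it.

send_rows(rows="0 0 0 -2 -1 20 -1;0 0 0 -2 -1 40 -1;0 0 0 -2 -1 52 -1;0 0 0 -2 -1 57 -1;0 0 0 -2 -1 57 -1;0 0 0 -2 -1 57 -1")

```text
time: 18.92
eef_pos: [0.5341, -0.1502, 0.066]
tcp_rot: [0.676, 0.737, 0.0, 0.001]
contact_force: [0.6, -0.1, -2.0]
opening: 0.66
finger_force: 44.3
```

```bash
python3 - <<'E'
from h import *
rel([.5335,-.150,.065],4.8);print(ctrl.get_state()["wrist_torque"])
E
```

```text
t 18.93 pos [ 0.5341 -0.1502  0.066 ] yaw 4.89 zaxis [ 0.001 -0.001 -1.   ] op 0.66 F [ 0.57 -0.06 -1.96]
turn 0.09 shift [ 0.3 -0.5  1. ]
[ 0.01853562 -0.05718825  0.02317116]
```

send_rows(rows="0 0 0 0 0 2 -1;0 0 0 0 0 2 -1;0 0 0 0 0 2 1;0 0 0 0 0 2 1;0 0 0 0 0 2 1;0 0 0 0 0 -40 1;0 0 0 0 0 -90 1;0 0 0 0 0 -140 1")

```text
time: 19.92
eef_pos: [0.5332, -0.1499, 0.2064]
tcp_rot: [0.676, 0.737, -0.0, -0.0]
contact_force: [-0.1, -0.9, -0.3]
opening: 0.999
finger_force: 0.0
```

send_rows(rows="0 0 0 0 0 -60 1;0 0 0 60 -40 -60 1;0 0 0 200 -50 -60 1;0 0 0 200 -50 -60 1;0 0 0 250 -50 -60 1;0 0 0 250 -50 -60 1;0 0 0 250 -50 -60 1;0 0 0 250 -50 -60 1")

```text
time: 20.92
eef_pos: [0.4628, 0.0936, 0.2652]
tcp_rot: [0.677, 0.736, -0.0, 0.0]
contact_force: [0.1, 0.1, 0.2]
opening: 0.999
finger_force: 0.0
```

```bash
python3 - <<'E'
from h import *
rel([.5335,-.150,.065],4.8)
t=ctrl.read_camera("top");s=ctrl.read_camera("side")
F=np.array([.5268,-.0705,0]);Rz=R.from_euler("z",.0831)
for n,p in(("t",t),("s",s)):
  for r in ctrl.look_for(p,"giftbox"): w=cam2w(p,r["position"]);print(n,r["p"],w.round(4),"feeder",Rz.inv().apply(w-F).round(4))
a=cv2.resize(t["color"][145:225,250:350],None,fx=4,fy=4,interpolation=2)[:,:,::-1]
b=cv2.resize(s["color"][140:220,210:310],None,fx=4,fy=4,interpolation=2)[:,:,::-1]
cv2.imwrite("pics/q.png",np.clip(np.hstack([a,b])*1.5,0,255).astype(np.uint8))
E
```

```text
t 20.93 pos [0.4628 0.0936 0.2652] yaw 4.8 zaxis [-0.    -0.001 -1.   ] op 0.999 F [0.13 0.12 0.22]
turn -0.0 shift [-248.6   50.1  200.3]
t 0.88 [0.3445 0.3425 0.0522] feeder [-0.1474  0.4267  0.0522]
t 0.56 [ 0.5371 -0.1418  0.0738] feeder [ 0.0044 -0.0719  0.0738]
s 0.96 [ 0.5294 -0.1257  0.0675] feeder [-0.002  -0.0553  0.0675]
s 0.73 [0.3387 0.3547 0.0538] feeder [-0.1521  0.4393  0.0538]
s 0.37 [0.4839 0.1348 0.1251] feeder [-0.0257  0.2082  0.1251]
```

View pics/q.png

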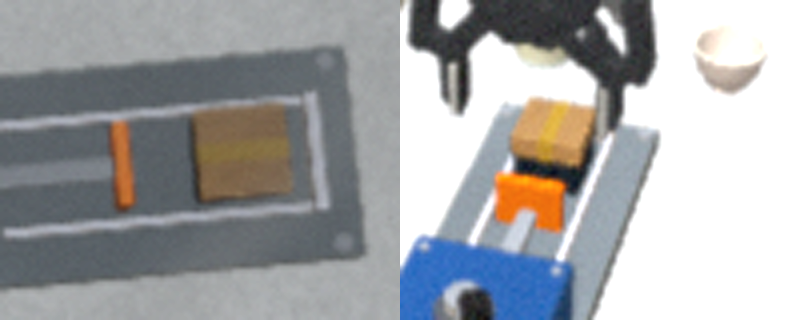

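The box sits flat and square between lip and pusher, lid centre at top-crop (243,152), and the pusher is still held. One numeric check of the lid, then hand in.

```bash
python3 - <<'E'
from h import *
t=ctrl.read_camera("top")
F=np.array([.5268,-.0705,0]);Rz=R.from_euler("z",.0831)
w=atz(t,250+243.5/4-.5,145+152.5/4-.5,.07);f=Rz.inv().apply(w-F);print(f)
if abs(f[0])<.007 and -.098<f[1]<0: print(ctrl.sign_off())
E
```

```text
[ 0.0003747  -0.07827021  0.07      ]
the job is handed in; nothing more can be done
None
```

The feeder is reloaded and the job is handed in: I let go of the crank in the slack with the red pin down, the pusher stayed back at about 85 mm of travel, and the gift box stands flat in the channel, within about 3 mm of the middle.

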